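# Clamp the chromatography plate sandwich

## Task

Close the thin-layer chromatography sandwich: take the larger of the two spring clamps off the rack and clip it over the middle of the top edge of the leaning glass, one jaw behind the coated plate and one in front of the cover, square to the edge and pushed fully home until the glass bottoms in the clamp and still so once you have let go. Be gentle, it is glass: both sheets must stay standing square in their trough, and leave the smaller clamp and the other things on the bench where they are.

Things in the scene. Friction and masses are not known exactly. Their poses are not given: they have to be found in the camera images.
- clamp: Larger spring clamp (steel, black handles), 110 mm long, 26 mm wide, clipped on the rack's board, handles up. Origin on the hinge pin; z along the clamp towards the handles, y along the pin, x the way the jaws open. The frame is that of its +x arm; the other arm turns by joint clamp_arm, so the clamp's mid-line is this z turned about y by half that joint. Jaws end 46 mm below the pin.
- clamp_arm (a joint): Opening of the larger clamp: 0 on the 10 mm board, 0.03 on the 11 mm glass, 0.4 at its stop; a spring closes it. Jaw gap at the pads 10 mm at 0, 24 mm at 0.4. Handles flare at 0: 50 mm over their backs 25 mm above the pin, 65 mm at their ends 64 mm above it; squeezed right in to 0.4 (about 14 N each) the backs are parallel, 39 mm apart. Nothing holds it home until the jaws grip.
- clamp_throat (a point): Throat of the larger clamp: underside of the spring coil, 8 mm below the hinge pin (towards the jaws), where the clipped edge bottoms. The jaws' rubber pads, 30 mm wide, cover 16 to 38 mm below this point.
- small_clamp: The smaller spring clamp, 70 mm long, 18 mm wide, on the same board, about 90 to 150 mm from the larger; either may be the left one. Origin on its pin, axes as for the larger. Stays there.
- rack: Clamp rack, fixed: steel foot 110 x 250 x 6 mm with an upright white board 10 mm thick (along x), 240 mm long (along y), top 85 mm above the bench. Origin under its centre.
- stand: Stainless sandwich stand, fixed: base 130 x 250 x 6 mm, origin under its centre, with a trough that holds the foot of the glass and a backrest up to 56 mm along the glass. The glass leans back 0.4 rad (23 degrees) from upright, its top towards the stand's -x, its front facing +x and up.
- plate: White-coated glass plate, loose, 200 mm wide (y), 100 mm tall (z, up along the lean), 4 mm thick (x, pointing out of its front). Origin at the middle of the lower edge of its back face.
- cover: Clear cover glass with white spacer strips bonded to its back, loose, 200 x 100 mm, 7 mm thick with the strips, resting on the front of the plate, so the sandwich is 11 mm thick. Axes as the plate; origin at the middle of the lower edge of its back, on the plate's front face.
- edge_mid (a point): Middle of the sandwich's top edge: half of its width and of its 11 mm thickness.
- bottle: Bystander: amber bottle, 70 mm diameter, 150 mm tall, origin under its centre.
- carton: Bystander: cardboard box 90 x 160 x 55 mm, origin under its centre.
- vial_tray: Bystander: grey tray of vials 85 x 150 mm, 49 mm tall, origin under its centre.

How it is judged:
On the way:
1. the larger clamp is lifted off the rack's board (z of clamp_throat in the frame of rack above 0.135 m), for 0.1 s.
At the end, for the whole second after the job is handed in: The larger clamp grips plate and cover by the top edge, within 20 mm of its middle, glass within 3 mm of the throat, square to the edge within 0.12 rad; both sheets still stand in the trough, flush with each other within 4 mm (5 mm sideways); all at rest (z of clamp_throat in the frame of plate between 0.095 and 0.103 m and y of clamp_throat in the frame of plate between -0.02 and 0.02 m and x of clamp_throat in the frame of plate between -0.003 and 0.014 m and angle between the y axis of clamp and the y axis of plate, either way round below 0.12 rad and angle between the z axis of clamp and the z axis of plate, either way round below 0.2 rad and contact force between clamp and plate above 1.5 N and contact force between clamp and cover above 1.5 N and y of plate in the frame of stand between -0.005 and 0.005 m and z of plate in the frame of stand between 0.03 and 0.038 m and z of cover in the frame of plate between -0.004 and 0.004 m and y of cover in the frame of plate between -0.005 and 0.005 m and x of cover in the frame of plate between 0.002 and 0.006 m and angle between the z axis of plate and the z axis of cover, either way round below 0.03 rad and linear speed of each of clamp, cover below 0.01 m/s); the robot touches nothing.
It fails at once if the clamp is pressed on the glass with more than 35 N (contact force between clamp and plate above 35 N or contact force between clamp and cover above 35 N).
It fails at once if the gripper strikes the glass (contact force between any of the arm, the fingers and plate above 10 N or contact force between any of the arm, the fingers and cover above 10 N).
It fails at once if the smaller clamp or a bystander is moved by more than 15 mm (distance of any of small_clamp, bottle, carton, vial_tray from where it was at the start of the episode above 0.015 m).
It also fails if it takes over 42 s, if anything falls off the work surface, if the arm or the gripper's body presses on something with over 40 N, if the wrist force passes 120 N, or if a joint passes its speed limit or range.

## Robot

A 7-joint arm with a two-finger parallel gripper is mounted at the origin on the work surface. World frame = base frame: x ahead of the robot, y to its left, z up, the work surface at z = 0. Lengths are in m, angles in rad, forces in N, time in s.
With the tool pointing down it reaches from about 0.425 to 0.8 m from the base axis. Payload 8.3 kg.
Tool frame: the origin (TCP) lies midway between the tips of the shut fingers; the grasp point (between the pads) lies 19 mm behind it (bot.grip_depth is the distance from the TCP to the grasp point, in m); z points along the fingers, y is the line along which they close (so a half turn about z gives the same grasp; the last joint's range is limited). The gripper opens to 85 mm and grips with 20 to 120 N. Pads are 22 mm wide; open, the fingers measure 114 mm over their backs; the gripper's body (76 mm by 85 mm) begins 54 mm behind the grasp point. The pads swing forward as they close: fully open they stand 13 mm farther back than shut.
Start: joints at [1.138, 0.383, 0.016, 1.37, -0.006, 1.388, -0.046], TCP at [0.226, -0.583, 0.231] pointing down, gripper open.
Joint ranges: [-2.95, 2.95], [-0.25, 2.06], [-1.52, 1.56], [0.18, 2.33], [-1.44, 4.58], [0.02, 2.06], [-3.01, 3.01]. Speed limits (rad/s): [2.39, 2.39, 3.01, 3.01, 3.14, 3.14, 3.14].

## Interface

Orientations are given as a unit quaternion [x, y, z, w].
In Python, from workcell import bot gives the robot as it stands. The module is installed in compiled form; this text tells all that it offers.
- The arm moves only by the shell command python3 -m inch 'ROWS' [FORCE]. ROWS is text: rows parted by semicolons, each of 7 numbers parted by spaces: the shift along the tool's x, y, z in m, then the turn, a rotation vector about the tool's x, y, z in degrees, then the gripper command: -1 is shut, 1 is fully open, values between are in proportion. In form: tx ty tz rx ry rz fingers; .... A call has 1 to 10 rows; each row is the pose to reach, as a shift and turn from the pose commanded when the call began, along the tool's axes at that moment; what a row does not reach only later rows make up. A row lasts 1/10 s, in which the tool goes at most 50 mm and 8.59 degrees, less where a joint would pass 70% of its speed; a pose out of reach is approached as far as the arm can. A call with a gripper value outside its range is refused whole. The fingers move at their own pace and stop on an object; FORCE is the grip in N (left out, the last holds). Time passes only in rows, so rows that repeat a pose let the fingers close. It gives the time, the measured TCP pose, the force, the opening and the grip force at its end, in the units of the state.
- bot.sense(): the state, without advancing time (a new reading comes with each control period).
- bot.snapshot(name): name is "scene" or "top" or "wrist"; returns a dict with "image" (420x560x3 uint8, red, green, blue), "vfov" (degrees; the focal length in pixels is half the picture's height over the tangent of half this angle, whatever the lens; pixels are square), "cx", "cy" (the principal point, pixels), "eye" and "orientation" of the camera in the world; the wrist camera has in their place "hand_eye" (4x4, takes a point from camera to tool coordinates, whose origin is the TCP and whose axes are the flange's). Camera axes: x right, y up, looking along -z (the intrinsics and any distortion apply to the point x, -y, -z); pixel columns grow to the right and rows downward; lengths in m; the calibration is good to about 2 mm. A picture is of the moment at which its call begins: read the wrist's pose just before it. There is no depth.
- bot.hand_in(): hands the job in; it is judged then, once.
The state is a dict: "time_s": time; "joints": joint angles; "qd": joint speeds; "joint_torque": joint torques, N m; "tool_pos": TCP position; "tcp_rot": TCP orientation; "wrist_force": force on the tool from outside, world axes, zero at the start; "torque": the same for the moment, N m; "width": finger opening in m; "grip_force": force on a finger pad.
Only numpy, scipy, OpenCV 4.12 (cv2) and the standard library are available. Lean on these libraries where they do the work, as an engineer would, in place of code of your own. Each camera call takes 0.05 s, during which the arm holds its last target. There are 200 camera calls.

## Working session

There is one attempt and no reset: what is moved stays moved. The work goes in short steps, Python scripts to look and compute and a shell command to move; the robot and the scene stay as the last step left them, time stands still between calls to the robot, and variables do not carry over. Pictures are saved under pics/ and viewed, at most 12 in all, crops included, and the job is handed in when it is done.

```bash
mkdir -p pics; cat > h.py <<'E'
import numpy as np, cv2, json
from scipy.spatial.transform import Rotation as R
from workcell import bot
def snap(n, fn):
    s=bot.sense(); d=bot.snapshot(n); im=d.pop("image"); cv2.imwrite("pics/"+fn+".png", im[:,:,::-1])
    d={k:(np.array(v).tolist() if not isinstance(v,str) else v) for k,v in d.items()}
    d["tool_pos"]=list(map(float,s["tool_pos"])); d["tcp_rot"]=list(map(float,s["tcp_rot"]))
    json.dump(d,open("pics/"+fn+".json","w")); return d
def ray(fn,u,v):
    d=json.load(open("pics/"+fn+".json")); f=210/np.tan(np.radians(d["vfov"])/2)
    c=np.array([(u-d["cx"])/f,-(v-d["cy"])/f,-1.])
    k=np.array(d.get("distortion",[0]),dtype=float).ravel() if "distortion" in d else None
    if k is not None and np.any(k):
        p=cv2.undistortPoints(np.array([[[u,v]]],float),np.array([[f,0,d["cx"]],[0,f,d["cy"]],[0,0,1]]),k)[0,0]; c=np.array([p[0],-p[1],-1])
    if "hand_eye" in d:
        H=np.array(d["hand_eye"]); T=R.from_quat(d["tcp_rot"])
        o=T.apply(H[:3,3])+d["tool_pos"]; r=T.apply(H[:3,:3]@c)
    else:
        o=np.array(d["eye"]); q=np.array(d["orientation"]); M=R.from_quat(q).as_matrix() if q.size==4 else q
        r=M@c
    return o,r/np.linalg.norm(r)
def onz(fn,u,v,z):
    o,r=ray(fn,u,v); return o+r*(z-o[2])/r[2]
def tri(a,b):
    o1,r1=ray(*a); o2,r2=ray(*b)
    A=np.stack([r1,-r2],1); t=np.linalg.lstsq(A,o2-o1,rcond=None)[0]
    p,q=o1+t[0]*r1,o2+t[1]*r2; return (p+q)/2, np.linalg.norm(p-q)
E
python3 -c "
from h import *
for n in ('scene','top'):
  d=snap(n,n+'0'); print(d)
s=bot.sense(); print(s)"
```

```text
{'vfov': 42.780770652127394, 'cx': 259.63400657569554, 'cy': 213.98111561906504, 'eye': [1.0868463761887903, 0.7168586352931401, 0.700200724611515], 'orientation': [0.12392474420985934, 0.4469749946863331, 0.8521524195122115, 0.2422648670714705], 'tool_pos': [0.22573302543654997, -0.5822713652478065, 0.23026238041001762], 'tcp_rot': [0.9829499241098425, 0.183870818975473, -0.0002003798888974414, -0.0009635712967845855]}
{'vfov': 52.77265394034204, 'cx': 282.821838124688, 'cy': 209.2488418025792, 'eye': [0.5644426396264084, 0.007283653517872075, 0.8023353128868136], 'orientation': [0.04720588905737997, -0.031005096943210495, -0.6964147191219933, 0.7154137453195035], 'tool_pos': [0.22571449177306382, -0.5822950901887324, 0.23028804195560523], 'tcp_rot': [0.9829555667448013, 0.18384081898824156, -0.0001931658587342336, -0.0009326125079428769]}
{'time_s': 0.1, 'joints': array([ 1.13807714,  0.3841665 ,  0.01638572,  1.37103729, -0.00630097,
        1.38821144, -0.04647656]), 'qd': array([ 9.45777665e-04, -2.82794330e-03,  1.12690647e-03, -2.91242359e-03,
        5.65480845e-04, -2.75864883e-04, -5.26473134e-05]), 'joint_torque': array([ 4.28776169e-03, -6.29132080e+01,  8.48347284e-01, -3.72758245e+01,
        1.67519809e-02,  1.04641207e-02, -1.96189450e-05]), 'tool_pos': array([ 0.22577026, -0.58231136,  0.23037655]), 'tcp_rot': array([ 9.82945426e-01,  1.83895362e-01, -1.77332616e-04, -8.68686585e-04]), 'wrist_force': array([-0.25868779, -0.0280204 ,  0.25624077]), 'torque': array([0.08112764, 0.01883708, 0.02368989]), 'grip_force': 0.0, 'width': 0.0851579402762528}
```

View pics/top0.png

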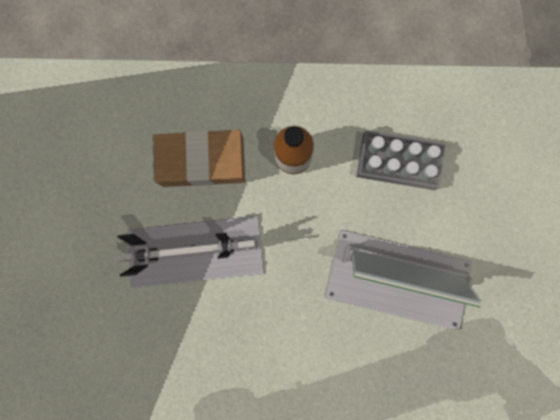

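View pics/scene0.png

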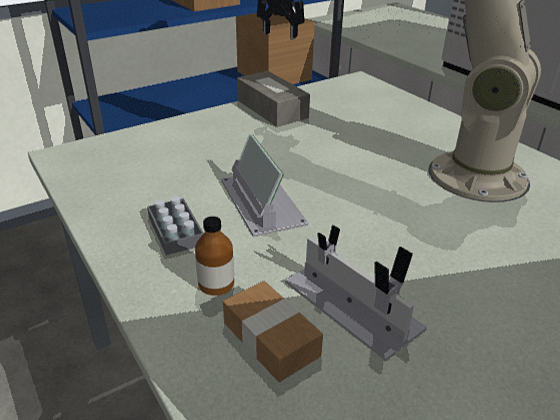

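Top view: the larger clamp is at the left end of the rack (pin about (142,256), handle ends about (119,237) and (122,274)), and the small clamp is at (226,245). The stand corners are (342,233), (470,262), (463,326) and (327,295). The glass top edge runs from (352,276) to (478,300), so it leans towards the robot. The scene view agrees.

```bash
python3 -c "
from h import *
np.set_printoptions(precision=4,suppress=True)
print('handles',onz('top0',119,237,.157),onz('top0',122,274,.157))
print('pin',onz('top0',142,256,.093),'boardR',onz('top0',253,243,.085),'board near clamp',onz('top0',156,254,.085))
c=[onz('top0',*p,.006) for p in ((342,233),(470,262),(463,326),(327,295))]
print(c,np.mean(c,0))
zt=.034+.1*np.cos(.4); print(zt,onz('top0',352,276,zt),onz('top0',478,301,zt))
f=[onz('top0',*p,.006) for p in ((258,217),(263,272),(133,286))]; print('foot',f)
s=bot.sense(); print(R.from_quat(s['tcp_rot']).as_matrix())
print(json.load(open('pics/top0.json')).keys())
"
```

```text
handles [0.5866 0.2735 0.157 ] [0.5306 0.2649 0.157 ]
pin [0.5581 0.2587 0.093 ] boardR [0.5852 0.0737 0.085 ] board near clamp [0.562  0.2379 0.085 ]
[array([ 0.6107, -0.0855,  0.006 ]), array([ 0.5634, -0.3222,  0.006 ]), array([ 0.4473, -0.3072,  0.006 ]), array([ 0.4954, -0.0593,  0.006 ])] [ 0.5292 -0.1935  0.006 ]
0.12610609940028852 [ 0.5365 -0.088   0.1261] [ 0.5037 -0.2836  0.1261]
foot [array([0.6367, 0.0733, 0.006 ]), array([0.5341, 0.0605, 0.006 ]), array([0.5011, 0.3029, 0.006 ])]
[[ 0.9324  0.3615 -0.0007]
 [ 0.3615 -0.9324  0.0016]
 [-0.     -0.0018 -1.    ]]
dict_keys(['vfov', 'cx', 'cy', 'eye', 'orientation', 'tool_pos', 'tcp_rot'])
```

```bash
cat >> h.py <<'E'
np.set_printoptions(precision=4,suppress=True)
def frame(yaw_x,tilt=0.):
    # tool x at world yaw (deg), z down; then tilt (rad) turning z outward towards tool y
    B=R.from_matrix(np.array([[np.cos(a:=np.radians(yaw_x)),np.sin(a),0],[np.sin(a),-np.cos(a),0],[0,0,-1]]))
    return B*R.from_rotvec([-tilt,0,0])
def go(p,Rt):
    s=bot.sense(); T=R.from_quat(s["tcp_rot"])
    print("t",s["time_s"],"w",s["width"],"shift",T.inv().apply(np.array(p)-s["tool_pos"]),"rot",np.degrees((T.inv()*Rt).as_rotvec()))
E
python3 -c "
from h import *
print(frame(80.5).as_matrix(), frame(80.5,.4).as_matrix()[:,2])
go([.47,-.2,.36],frame(80.5))"
```

```text
[[ 0.165   0.9863  0.    ]
 [ 0.9863 -0.165   0.    ]
 [ 0.      0.     -1.    ]] [ 0.3841 -0.0643 -0.9211]
t 0.1 w 0.0851579402762528 shift [ 0.3659 -0.2684 -0.1292] rot [ -0.0932  -0.0511 -59.3065]
```

```bash
python3 -m inch '0.03 -0.01 -0.04 0 0 -8 1;0.37 -0.27 -0.13 0 0 -59.3 1;0.37 -0.27 -0.13 0 0 -59.3 1;0.37 -0.27 -0.13 0 0 -59.3 1;0.37 -0.27 -0.13 0 0 -59.3 1;0.37 -0.27 -0.13 0 0 -59.3 1;0.37 -0.27 -0.13 0 0 -59.3 1;0.37 -0.27 -0.13 0 0 -59.3 1;0.37 -0.27 -0.13 0 0 -59.3 1;0.37 -0.27 -0.13 0 0 -59.3 1'
python3 -c "
from h import *
snap('wrist','w1'); s=bot.sense();print(s['tool_pos'],s['joints'],s['qd'])
go([.555,.262,.32],frame(98))"
```

```text
time_s: 1.1
tool_pos: [0.4745, -0.1939, 0.3619]
tcp_rot: [0.762, 0.647, 0.0, 0.0]
wrist_force: [0.3, -0.4, 0.4]
width: 0.0855
grip_force: 0.0
[ 0.4775 -0.1878  0.363 ] [ 0.684   0.1341 -0.4197  1.4053  0.0513  1.6112  0.1144] [ 0.0353 -0.0154  0.0277  0.0325 -0.0212 -0.0258  0.1466]
t 1.15 w 0.08541468346824449 shift [0.4562 0.0068 0.0444] rot [  0.1861  -0.1444 -16.906 ]
```

View pics/w1.png

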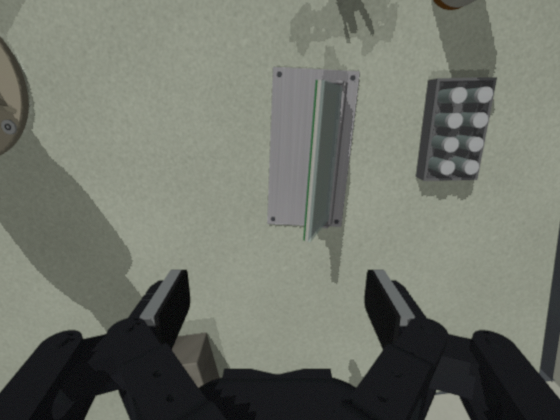

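The wrist view shows the stand, corners (277,68) to (345,222). The glass top edge runs from about (318,80) to (308,240). Next I move to the clamp.

```bash
python3 -m inch '0.37 0.007 0.02 0 0 -17 1;0.37 0.007 0.02 0 0 -17 1;0.37 0.007 0.02 0 0 -17 1;0.37 0.007 0.02 0 0 -17 1;0.37 0.007 0.02 0 0 -17 1;0.37 0.007 0.02 0 0 -17 1;0.37 0.007 0.02 0 0 -17 1;0.37 0.007 0.02 0 0 -17 1;0.37 0.007 0.02 0 0 -17 1;0.37 0.007 0.02 0 0 -17 1'
python3 -c "
from h import *
d=snap('wrist','w2'); s=bot.sense();print(s['tool_pos'],s['joints'],s['qd'],d['hand_eye'],d['vfov'],d['cx'],d['cy'])"
```

```text
time_s: 2.15
tool_pos: [0.5413, 0.1661, 0.3407]
tcp_rot: [0.659, 0.752, -0.001, -0.0]
wrist_force: [-0.2, -0.2, -0.3]
width: 0.0855
grip_force: 0.0
[0.5416 0.1651 0.341 ] [ 0.1745  0.2994 -0.6968  1.3035  0.191   1.6058 -0.3641] [ 0.0194 -0.0105  0.0074 -0.001  -0.0012 -0.0027 -0.0047] [[-0.0008365093747494291, 0.9478424145512417, 0.3187382271233506, 0.08211936358208703], [0.9999996082060727, 0.0007005882815790327, 0.000541076481941095, 0.0007671788658909495], [0.00028955097228604005, 0.3187385548591985, -0.9478426292410054, -0.14290990019605632], [0.0, 0.0, 0.0, 1.0]] 68.809040757889 276.8505554018409 209.90349160600175
```

View pics/w2.png

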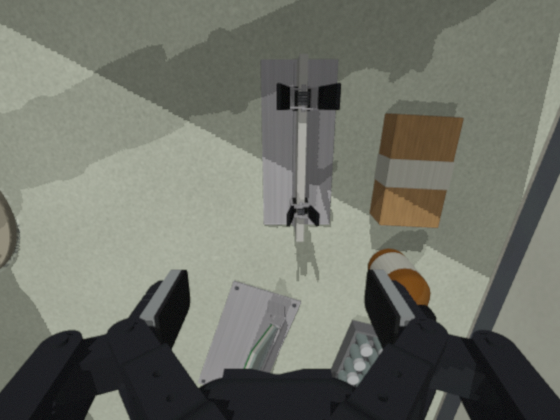

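The larger clamp is at the top: handle ends at about (277,97) and (341,97), coil at (303,97). Board top centre-line is about column 302, rows 112 to 205.

```bash
python3 -c "
from h import *
im=cv2.imread('pics/w2.png'); g=im.max(2).astype(int)
m=(g[75:120,265:355]<45)
ys,xs=np.nonzero(m); print('dark bbox',xs.min()+265,xs.max()+265,ys.min()+75,ys.max()+75)
for x in (278,280,285,334,338,340): r=np.nonzero(g[75:120,x]<45)[0]+75; print(x,r.min() if r.size else None,r.max() if r.size else None)
for y in (90,97,104): print(y,np.nonzero(g[y,265:355]<45)[0]+265)
for y in (125,150,175): print(y,g[y,285:325])
L=onz('w2',277,97,.157);Rr=onz('w2',341,97,.157);print(L,Rr,(L+Rr)/2,np.linalg.norm(L-Rr),np.degrees(np.arctan2(*(Rr-L)[1::-1])))
"
```

```text
dark bbox 277 340 84 110
278 84 109
280 84 109
285 86 109
334 84 109
338 84 108
340 84 88
90 [277 278 279 280 281 282 283 284 285 286 287 288 289 296 308 309 310 318
 319 320 321 322 323 324 325 326 327 328 329 330 331 332 333 334 335 336
 337 338 339]
97 [277 278 279 280 281 282 283 284 285 286 287 288 289 295 296 297 298 307
 308 309 310 318 319 320 321 322 323 324 325 326 327 328 329 330 331 332
 333 334 335 336 337 338 339]
104 [277 278 279 280 281 282 283 284 285 286 287 288 289 295 296 297 307 308
 309 318 319 320 321 322 323 324 325 326 327 328 329 330 331 332 333 334
 335 336 337 338 339]
125 [110 110 110 110 109 109 110 104  98 104 100  93  98 137 161 167 167 167
 167 167 164 137 102  88  87  88  88  87  87  86  87  89  89  88  96 105
 108 108 108 110]
150 [111 111 111 108 109 110 109 102  99 104 100 101 118 152 167 167 168 167
 167 165 142 104  88  86  87  88  87  86  86  86  88  88  89  98 106 110
 109 110 111 110]
175 [151 151 150 147 147 148 146 123 108 105 101 107 139 161 166 167 167 168
 167 158 124  89  84  86  87  86  86  86  84  87  86  86  84  85  85  87
  88  87  87  87]
[0.5299 0.2567 0.157 ] [0.5934 0.265  0.157 ] [0.5617 0.2609 0.157 ] 0.06397000548224231 7.47327627087928
```

```bash
python3 -c "
from h import *
P=[onz('w2',u,v,.085) for u,v in ((302.2,125),(301.3,150),(300.6,175))]; d=P[0]-P[2]; print(P, np.degrees(np.arctan2(d[1],d[0])), 'x on line at y=.261', P[0]+d*(.261-P[0][1])/d[1])
go([.5615,.261,.20],frame(97.6))"
```

```text
[array([0.5652, 0.2301, 0.085 ]), array([0.5689, 0.1993, 0.085 ]), array([0.5731, 0.1669, 0.085 ])] 97.08731923458964 x on line at y=.261 [0.5614 0.261  0.085 ]
t 2.2 w 0.08518820607595907 shift [0.0927 0.0322 0.1409] rot [-0.0328  0.042  -0.1903]
```

```bash
python3 -m inch '0.093 0.032 0.10 0 0 0 1;0.093 0.032 0.10 0 0 0 1;0.093 0.032 0.141 0 0 0 1;0.093 0.032 0.141 0 0 0 1;0.093 0.032 0.141 0 0 0 1;0.093 0.032 0.141 0 0 0 1'
python3 -c "
from h import *
snap('wrist','w3'); go([.5615,.261,.113],frame(97.4))"
```

```text
time_s: 2.8
tool_pos: [0.5618, 0.261, 0.2012]
tcp_rot: [0.66, 0.751, -0.0, 0.0]
wrist_force: [-0.2, 0.1, 0.7]
width: 0.0857
grip_force: 0.0
t 2.85 w 0.0853130744035663 shift [-0.0002 -0.0011  0.0893] rot [ 0.1433  0.0027 -0.0651]
```

View pics/w3.png

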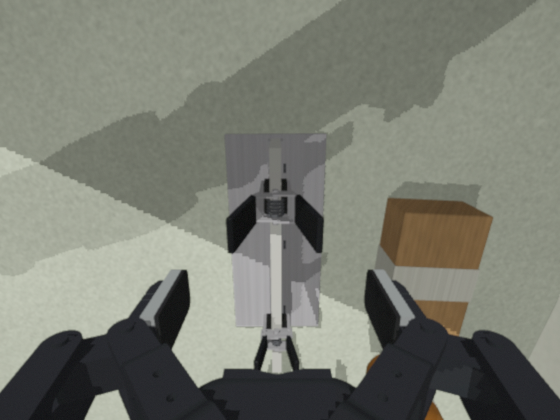

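The fingers straddle the clamp: handle ends at columns 228 and 322 (middle 275, fingers' middle 277), rows about 222 to 252. Checking y, then descending.

```bash
python3 -c "
from h import *
print((onz('w3',228,237,.157)+onz('w3',322,237,.157))/2, onz('w3',275,207,.098))"; python3 -m inch '0 -0.001 0.05 0 0 0 1;0 -0.001 0.089 0 0 0 1;0 -0.001 0.089 0 0 0 1;0 -0.001 0.089 0 0 0 1;0 -0.001 0.089 0 0 0 1'
```

```text
[0.5612 0.2611 0.157 ] [0.5607 0.2627 0.098 ]
time_s: 3.35
tool_pos: [0.5619, 0.2634, 0.1152]
tcp_rot: [0.66, 0.751, 0.002, 0.001]
wrist_force: [0.6, 0.1, 1.0]
width: 0.0855
grip_force: 0.0
```

```bash
python3 -m inch '0 0 0 0 0 0 -1;0 0 0 0 0 0 -1;0 0 0 0 0 0 -1;0 0 0 0 0 0 -1;0 0 0 0 0 0 -1;0 0 0 0 0 0 -1;0 0 0 0 0 0 -1;0 0 0 0 0 0 -1' 40; python3 -c "
from h import *
s=bot.sense();print(s['tool_pos'],s['width'],s['grip_force'],s['wrist_force'])"
```

```text
time_s: 4.15
tool_pos: [0.5609, 0.2657, 0.1163]
tcp_rot: [0.659, 0.752, 0.003, 0.001]
wrist_force: [-6.9, 0.1, 21.8]
width: 0.0384
grip_force: 42.1
[0.5609 0.2657 0.1163] 0.03837489968061335 42.11290419101715 [-6.9357  0.136  21.825 ]
```

```bash
python3 -m inch '0 0 -0.02 0 0 0 -1;0 0 -0.05 0 0 0 -1;0 0 -0.10 0 0 0 -1;0 0 -0.15 0 0 0 -1;0 0 -0.17 0 0 0 -1;0 0 -0.17 0 0 0 -1;0 0 -0.17 0 0 0 -1;0 0 -0.17 0 0 0 -1'; python3 -c "
from h import *
s=bot.sense();print(s['tool_pos'],s['width'],s['grip_force'],s['wrist_force'])
snap('wrist','w4');snap('scene','s4'); go([.47,-.19,.32],frame(80.5))
im=cv2.imread('pics/w4.png'); im2=cv2.imread('pics/s4.png'); cv2.imwrite('pics/c4.png',np.hstack([cv2.resize(im,(400,300)),cv2.resize(im2[100:350,220:500],(400,300))]))"
```

```text
time_s: 4.95
tool_pos: [0.5594, 0.2623, 0.2798]
tcp_rot: [0.659, 0.752, -0.001, -0.0]
wrist_force: [-0.2, -0.3, -1.7]
width: 0.0378
grip_force: 41.1
[0.5594 0.2623 0.2798] 0.03776935494688444 41.1332631111145 [-0.2074 -0.2911 -1.7459]
t 5.05 w 0.038406557231716786 shift [-0.4368 -0.1478 -0.0395] rot [-0.1418  0.071  16.997 ]
```

View pics/c4.png

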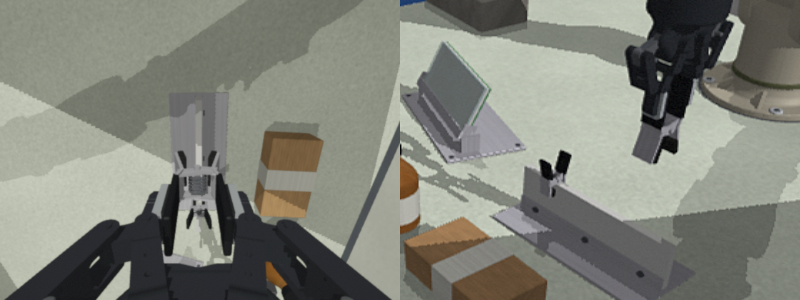

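The clamp is held with its jaws open, and the small clamp and carton are undisturbed. A closer look at where the clamp sits in the tool.

```bash
python3 -c "
import cv2
im=cv2.imread('pics/w4.png')[190:310,210:350]; cv2.imwrite('pics/c5.png',cv2.resize(im,(700,600),interpolation=cv2.INTER_CUBIC))"
```

```text
(no output)
```

View pics/c5.png

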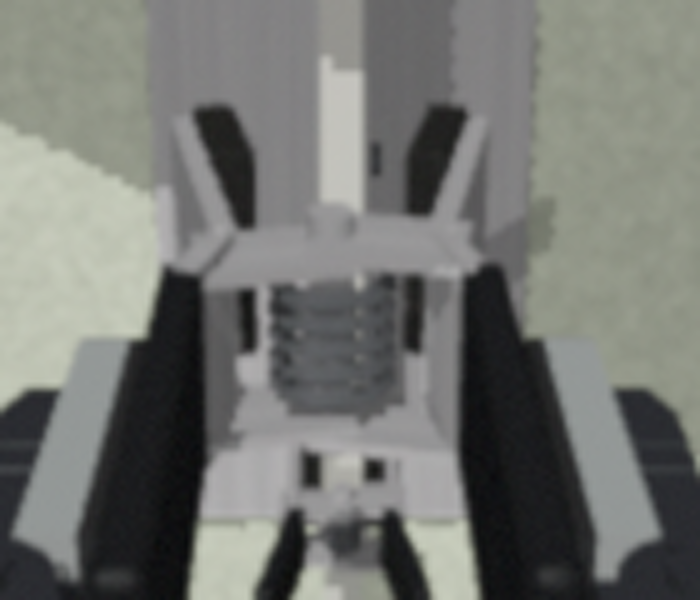

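```bash
python3 -m inch '-0.437 -0.148 -0.08 0 0 17 -1;-0.437 -0.148 -0.08 0 0 17 -1;-0.437 -0.148 -0.08 0 0 17 -1;-0.437 -0.148 -0.08 0 0 17 -1;-0.437 -0.148 -0.08 0 0 17 -1;-0.437 -0.148 -0.08 0 0 17 -1;-0.437 -0.148 -0.08 0 0 17 -1;-0.437 -0.148 -0.08 0 0 17 -1;-0.437 -0.148 -0.08 0 0 17 -1;-0.437 -0.148 -0.08 0 0 17 -1'
python3 -m inch '0 0 0 0 0 0 -1;0 0 0 0 0 0 -1;0 0 0 0 0 0 -1;0 0 0 0 0 0 -1'
python3 -c "
from h import *
s=bot.sense();print(s['tool_pos'],s['qd'])
def tz(fn,u,v,z):
    o,r=ray(fn,u,v); d=json.load(open('pics/'+fn+'.json')); T=R.from_quat(d['tcp_rot']).inv()
    o=T.apply(o-np.array(d['tool_pos']));r=T.apply(r); return o+r*(z-o[2])/r[2]
print('coil near/far',tz('w4',277,245,.019),tz('w4',277,273,.019),'pin end',tz('w4',276.4,233,.023))
snap('wrist','w6')
im=cv2.imread('pics/w6.png'); cv2.imwrite('pics/c6.png',cv2.resize(im[40:260,200:400],(545,600),interpolation=cv2.INTER_CUBIC))"
```

```text
time_s: 6.05
tool_pos: [0.468, -0.196, 0.3609]
tcp_rot: [0.766, 0.643, -0.001, 0.0]
wrist_force: [0.6, -0.8, -1.2]
width: 0.0378
grip_force: 41.2
time_s: 6.45
tool_pos: [0.4705, -0.1883, 0.361]
tcp_rot: [0.762, 0.647, 0.0, -0.0]
wrist_force: [0.1, -0.4, -0.9]
width: 0.0381
grip_force: 41.2
[ 0.4705 -0.1883  0.361 ] [ 0.0001 -0.0009  0.005  -0.004   0.0008  0.0009  0.0018]
coil near/far [0.0062 0.0007 0.019 ] [-0.0122  0.0007  0.019 ] pin end [0.0121 0.0004 0.023 ]
```

View pics/c6.png

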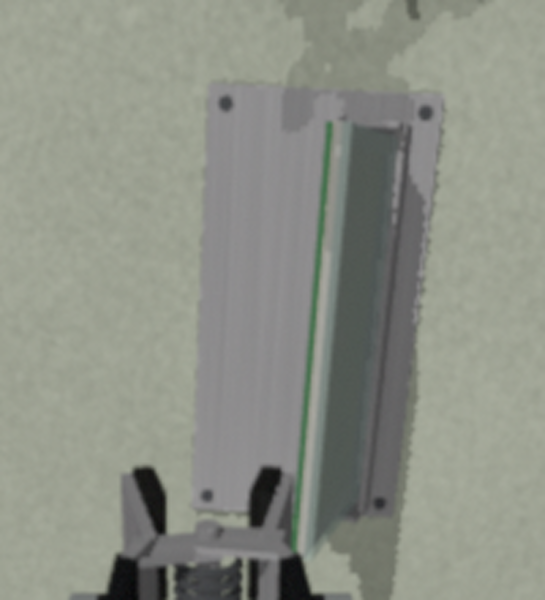

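Glass in the crop: back top edge (green) runs from (328,122) to (295,548), the front edge from (350,124) to (312,553). Stand holes are at (225,103), (426,113), (379,503) and (207,496). The held clamp is at the bottom, centred near column 207.

```bash
python3 -c "
from h import *
c=lambda x,y:(200+x/2.725,40+y/2.725)
a=onz('w6',*c(328,122),.1261);b=onz('w6',*c(295,548),.1261)
e=onz('w6',*c(350,124),.1304);f=onz('w6',*c(312,553),.1304)
d=a-b;print(a,b,np.linalg.norm(d),np.degrees(np.arctan2(d[1],d[0])));print(e,f,np.linalg.norm(e-f))
print('width',np.linalg.norm(e-a),'mid',(a+b+e+f)/4)
h=[onz('w6',*c(*p),.006) for p in ((225,103),(426,113),(379,503),(207,496))];print(h,np.mean(h,0))
for i,j in ((0,3),(1,2)): q=h[i]-h[j];print(np.degrees(np.arctan2(q[1],q[0])),np.linalg.norm(q))
print('tri',tri(('w6',*c(328,122)),('top0',352,276)),tri(('w6',*c(295,548)),('top0',478,301)))
"
```

```text
[ 0.5374 -0.0916  0.1261] [ 0.4981 -0.283   0.1261] 0.19534113051527638 78.40146046077572
[ 0.5457 -0.0941  0.1304] [ 0.5058 -0.285   0.1304] 0.19504575400460633
width 0.009673132807947193 mid [ 0.5218 -0.1884  0.1282]
[array([ 0.4995, -0.0678,  0.006 ]), array([ 0.608 , -0.0909,  0.006 ]), array([ 0.5594, -0.3164,  0.006 ]), array([ 0.4518, -0.2938,  0.006 ])] [ 0.5297 -0.1922  0.006 ]
78.08950954119156 0.23097338591253813
77.86008901339272 0.23067711385043738
tri (array([ 0.5373, -0.0902,  0.1187]), np.float64(0.003175394804587103)) (array([ 0.4997, -0.3025,  0.0832]), np.float64(0.0008098944569277014))
```

```bash
cat >> h.py <<'E'
def place(off,e=(.521,-.191,.128),t=(-.002,.0005,.031)):
    F=frame(78.1,.4); go(np.array(e)-F.apply(np.array(t)+[0,0,off]),F)
E
python3 -c "
from h import *
place(.07)"
```

```text
t 6.5 w 0.03817031139416069 shift [0.0094 0.0106 0.1403] rot [-22.9321  -0.5229   2.489 ]
```

```bash
python3 -m inch '0.005 0 0.03 -8 0 1 -1;0.009 0.005 0.06 -16 0 2 -1;0.009 0.011 0.09 -22.9 -0.5 2.5 -1;0.009 0.011 0.12 -22.9 -0.5 2.5 -1;0.009 0.011 0.14 -22.9 -0.5 2.5 -1;0.009 0.011 0.14 -22.9 -0.5 2.5 -1;0.009 0.011 0.14 -22.9 -0.5 2.5 -1;0.009 0.011 0.14 -22.9 -0.5 2.5 -1'
python3 -c "
from h import *
place(.07); snap('wrist','w7'); snap('scene','s7')
a=cv2.imread('pics/w7.png')[150:390,180:400];b=cv2.imread('pics/s7.png')[90:250,190:340]
cv2.imwrite('pics/c7.png',np.hstack([cv2.resize(a,(440,480),interpolation=2),cv2.resize(b,(360,384),interpolation=2)[np.r_[0:384,[0]*96]]])[:, :800])"
```

```text
time_s: 7.3
tool_pos: [0.4837, -0.1827, 0.2231]
tcp_rot: [0.761, 0.617, 0.126, 0.155]
wrist_force: [0.5, -0.2, -0.7]
width: 0.0383
grip_force: 41.3
t 7.3 w 0.03830576936676576 shift [ 0.0016 -0.0023  0.0015] rot [ 0.1213  0.053  -0.0853]
```

View pics/c7.png

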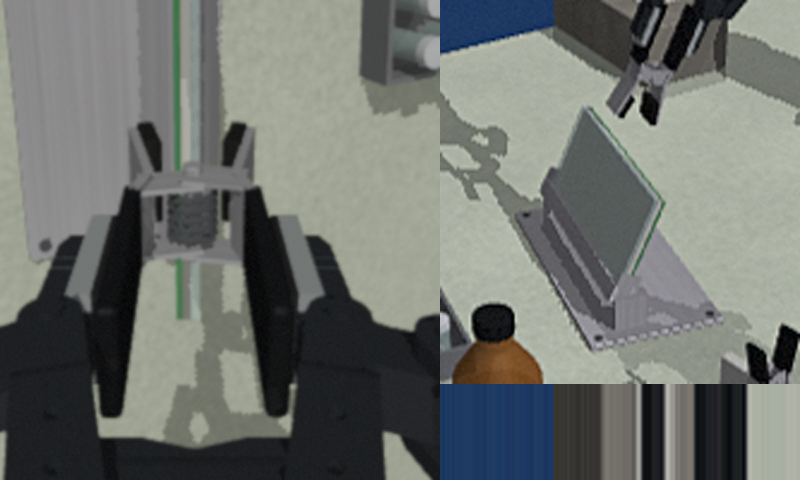

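Edge centre at column 274 against clamp centre 276, parallel. The residual of -2 mm in tool y agrees with the calculation, so I descend to 10 mm short of home.

```bash
python3 -m inch '0.0015 -0.002 0.005 0 0 0 -1;0.0015 -0.002 0.02 0 0 0 -1;0.0015 -0.002 0.035 0 0 0 -1;0.0015 -0.002 0.05 0 0 0 -1;0.0015 -0.002 0.06 0 0 0 -1;0.0015 -0.002 0.06 0 0 0 -1;0.0015 -0.002 0.06 0 0 0 -1'
python3 -c "
from h import *
place(0); snap('wrist','w8'); snap('scene','s8')
a=cv2.imread('pics/w8.png')[150:390,180:400];b=cv2.imread('pics/s8.png')[110:190,220:300]
cv2.imwrite('pics/c8.png',np.hstack([cv2.resize(a,(440,480),interpolation=2),cv2.resize(b,(360,480),interpolation=2)]))"
```

```text
time_s: 8.1
tool_pos: [0.504, -0.1857, 0.1655]
tcp_rot: [0.762, 0.617, 0.125, 0.154]
wrist_force: [0.0, -0.5, -0.4]
width: 0.0378
grip_force: 41.3
t 8.1 w 0.03782871471382113 shift [0.0003 0.0013 0.0104] rot [-0.0172  0.0324 -0.1325]
```

View pics/c8.png

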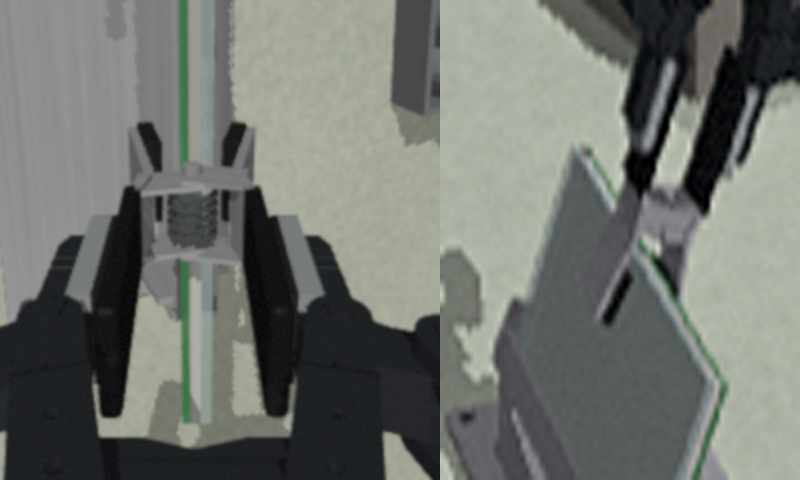

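Glass sits between the jaws; edge centre 198 against coil 193 (crop), so about +1.2 mm in y. Pushing home gently, watching the force.

```bash
python3 -m inch '0 0.0012 0.003 0 0 0 -1;0 0.0012 0.006 0 0 0 -1;0 0.0012 0.008 0 0 0 -1;0 0.0012 0.008 0 0 0 -1'; python3 -m inch '0 0 0.001 0 0 0 -1;0 0 0.001 0 0 0 -1'; python3 -c "
from h import *
place(0)"
```

```text
time_s: 8.6
tool_pos: [0.5079, -0.1865, 0.158]
tcp_rot: [0.762, 0.617, 0.125, 0.154]
wrist_force: [0.2, -0.1, -1.5]
width: 0.0381
grip_force: 41.3
time_s: 8.8
tool_pos: [0.5084, -0.1867, 0.1575]
tcp_rot: [0.762, 0.616, 0.125, 0.154]
wrist_force: [-1.1, 0.4, 0.1]
width: 0.038
grip_force: 41.4
t 8.8 w 0.03802128220035073 shift [0.0004 0.0002 0.0013] rot [-0.0124  0.0443 -0.1365]
```

```bash
python3 -m inch '0 0 0.001 0 0 0 -1;0 0 0.001 0 0 0 -1';  python3 -m inch '0 0 0.0005 0 0 0 -1;0 0 0.0005 0 0 0 -1'; python3 -c "
from h import *
place(0)"
```

```text
time_s: 9.0
tool_pos: [0.5096, -0.187, 0.1578]
tcp_rot: [0.762, 0.616, 0.125, 0.155]
wrist_force: [-3.8, 0.8, 6.5]
width: 0.0384
grip_force: 42.5
time_s: 9.2
tool_pos: [0.5101, -0.1871, 0.158]
tcp_rot: [0.762, 0.616, 0.126, 0.156]
wrist_force: [-6.8, 2.6, 11.0]
width: 0.038
grip_force: 43.1
t 9.2 w 0.03801668900298108 shift [ 0.0004 -0.0017  0.0011] rot [ 0.1756  0.087  -0.1092]
```

Bottomed at about 13 N. Now I open the fingers in small steps, advancing slightly to offset the pads' backward swing.

```bash
python3 -m inch '0 0 0 0 0 0 -0.03;0 0 0.0003 0 0 0 0.0;0 0 0.0003 0 0 0 0.0';  python3 -m inch '0 0 0.0003 0 0 0 0.05;0 0 0.0003 0 0 0 0.05'
```

```text
time_s: 9.5
tool_pos: [0.5093, -0.187, 0.1561]
tcp_rot: [0.762, 0.616, 0.125, 0.155]
wrist_force: [-2.7, 1.1, 3.7]
width: 0.0427
grip_force: 11.4
time_s: 9.7
tool_pos: [0.5092, -0.1869, 0.1554]
tcp_rot: [0.762, 0.616, 0.125, 0.154]
wrist_force: [-0.3, 0.1, 1.0]
width: 0.0448
grip_force: 10.4
```

```bash
python3 -m inch '0 0 0.001 0 0 0 0.05;0 0 0.0015 0 0 0 0.05';  python3 -m inch '0 0 0.0008 0 0 0 0.1;0 0 0.0008 0 0 0 0.1'
```

```text
time_s: 9.9
tool_pos: [0.5104, -0.1874, 0.1554]
tcp_rot: [0.762, 0.616, 0.125, 0.155]
wrist_force: [-8.2, 1.7, 15.2]
width: 0.0452
grip_force: 13.3
time_s: 10.1
tool_pos: [0.5108, -0.1875, 0.1547]
tcp_rot: [0.762, 0.616, 0.125, 0.155]
wrist_force: [-5.4, 1.3, 10.4]
width: 0.0472
grip_force: 11.8
```

Good: about 0.8 mm per 2 mm of opening.

```bash
python3 -m inch '0 0 0.0008 0 0 0 0.15;0 0 0.0008 0 0 0 0.15';  python3 -m inch '0 0 0.0008 0 0 0 0.2;0 0 0.0008 0 0 0 0.2'; python3 -m inch '0 0 0.0008 0 0 0 0.25;0 0 0.0008 0 0 0 0.25'
```

```text
time_s: 10.3
tool_pos: [0.5112, -0.1876, 0.154]
tcp_rot: [0.762, 0.616, 0.125, 0.155]
wrist_force: [-4.9, 1.7, 9.7]
width: 0.0494
grip_force: 11.3
time_s: 10.5
tool_pos: [0.5115, -0.1877, 0.1532]
tcp_rot: [0.762, 0.616, 0.125, 0.155]
wrist_force: [-4.0, 1.1, 9.7]
width: 0.051
grip_force: 10.8
time_s: 10.7
tool_pos: [0.5117, -0.1877, 0.1523]
tcp_rot: [0.762, 0.616, 0.125, 0.155]
wrist_force: [-4.6, 0.4, 10.3]
width: 0.053
grip_force: 10.2
```

```bash
python3 -m inch '0 0 0.0008 0 0 0 0.3;0 0 0.0008 0 0 0 0.3';  python3 -m inch '0 0 0.0006 0 0 0 0.35;0 0 0.0006 0 0 0 0.35'; python3 -m inch '0 0 0.0005 0 0 0 0.4;0 0 0.0005 0 0 0 0.4'
```

```text
time_s: 10.9
tool_pos: [0.5119, -0.1876, 0.1513]
tcp_rot: [0.762, 0.616, 0.125, 0.155]
wrist_force: [-4.7, -0.2, 10.1]
width: 0.0553
grip_force: 9.7
time_s: 11.1
tool_pos: [0.5119, -0.1875, 0.1503]
tcp_rot: [0.762, 0.616, 0.125, 0.155]
wrist_force: [-1.5, -0.7, 5.9]
width: 0.0573
grip_force: 8.3
time_s: 11.3
tool_pos: [0.5121, -0.1874, 0.1495]
tcp_rot: [0.762, 0.616, 0.125, 0.155]
wrist_force: [2.1, -1.3, 1.7]
width: 0.0596
grip_force: 6.4
```

```bash
python3 -m inch '0 0 0.001 0 0 0 0.4;0 0 0.001 0 0 0 0.4';  python3 -m inch '0 0 0.0006 0 0 0 0.45;0 0 0.0006 0 0 0 0.45'; python3 -m inch '0 0 0.0006 0 0 0 0.5;0 0 0.0006 0 0 0 0.5'
```

```text
time_s: 11.5
tool_pos: [0.5122, -0.1876, 0.1487]
tcp_rot: [0.762, 0.616, 0.125, 0.154]
wrist_force: [-1.0, 0.7, 5.2]
width: 0.06
grip_force: 5.3
time_s: 11.7
tool_pos: [0.512, -0.1873, 0.1474]
tcp_rot: [0.762, 0.617, 0.125, 0.154]
wrist_force: [0.4, -0.5, 0.7]
width: 0.0618
grip_force: 0.0
time_s: 11.9
tool_pos: [0.5121, -0.1874, 0.1468]
tcp_rot: [0.762, 0.617, 0.125, 0.154]
wrist_force: [-0.2, -0.1, -0.3]
width: 0.064
grip_force: 0.0
```

Released. Fully open, back off along the tool axis, and look.

```bash
python3 -m inch '0 0 0 0 0 0 1;0 0 0 0 0 0 1;0 0 0 0 0 0 1;0 0 -0.01 0 0 0 1;0 0 -0.03 0 0 0 1;0 0 -0.06 0 0 0 1;0 0 -0.10 0 0 0 1;0 0 -0.13 0 0 0 1;0 0 -0.13 0 0 0 1;0 0 -0.13 0 0 0 1'
python3 -c "
from h import *
s=bot.sense();print(s['tool_pos'],s['wrist_force'])
snap('wrist','w9'); snap('scene','s9'); snap('top','t9')
a=cv2.imread('pics/w9.png')[60:400,150:400];b=cv2.imread('pics/s9.png')[110:230,210:310]
cv2.imwrite('pics/c9.png',np.hstack([cv2.resize(a,(400,544),interpolation=2),cv2.resize(b,(400,544),interpolation=2)]))"
```

```text
time_s: 12.9
tool_pos: [0.4631, -0.1771, 0.2685]
tcp_rot: [0.762, 0.616, 0.125, 0.155]
wrist_force: [-0.5, -0.4, 0.1]
width: 0.0857
grip_force: 0.0
[ 0.4631 -0.1771  0.2685] [-0.452  -0.406   0.1241]
```

View pics/c9.png

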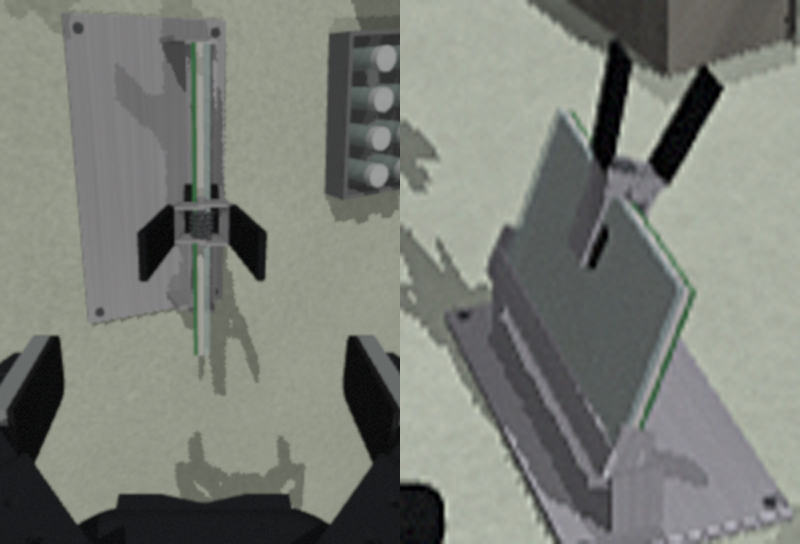

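The clamp sits square on the glass. Numerical check of the centring and seating depth.

```bash
python3 -c "
from h import *
F=frame(78.1,.4); n=F.apply([0,0,-1]); e=np.array([.521,-.191,.128])
w=lambda x,y:(150+x/1.6,60+y/1.6); s=lambda x,y:(210+(x-400)/4,110+y/4.533)
def pl(u,v,h):
    o,r=ray('w9',u,v); return F.inv().apply(o+r*((e+n*h-o)@n)/(r@n)-e)
print('ends',pl(*w(200,42),0),pl(*w(202,355),0),'coil',pl(*w(201,212),.014),pl(*w(201,240),.014),'frame',pl(*w(201,203),.014),pl(*w(201,247),.014))
# handle outer tips: far corner (+tool x) and near corner in each
for a,b in (((138,282),(612,40)),((267,280),(708,64))):
    p,err=tri(('w9',*w(*a)),('s9',*s(*b))); print('tip',F.inv().apply(p-e),err)
im=np.vstack([cv2.resize(cv2.imread('pics/s8.png')[115:195,225:305],(400,300),interpolation=2),cv2.resize(cv2.imread('pics/s9.png')[115:195,225:305],(400,300),interpolation=2)]);cv2.imwrite('pics/c10.png',im)"
```

```text
ends [ 0.101  -0.0006 -0.    ] [-0.0995 -0.0002 -0.    ] coil [ 0.0065 -0.0004 -0.014 ] [-0.011  -0.0004 -0.014 ] frame [ 0.012  -0.0003 -0.014 ] [-0.0155 -0.0005 -0.014 ]
tip [-0.0324 -0.0118 -0.0581] 0.050461374170597324
tip [ 0.0146  0.0089 -0.0934] 0.050337652686262745
```

View pics/c10.png

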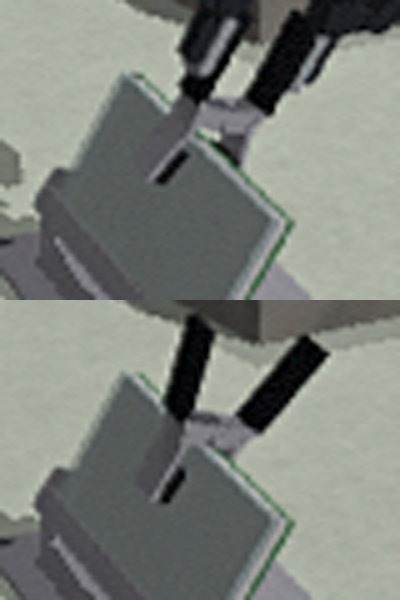

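Between the 10 mm-short picture (top) and now (bottom), the pad moved down the glass by about 9–10 mm (pad end from row 183 to 503−300=203, ~0.5 mm/px). The handle pairing in my triangulation was swapped, so I redo it.

```bash
python3 -c "
from h import *
F=frame(78.1,.4); e=np.array([.521,-.191,.128])
w=lambda x,y:(150+x/1.6,60+y/1.6); s=lambda x,y:(210+(x-400)/4,110+y/4.533)
for a,b in (((138,282),(705,65)),((138,234),(722,87)),((267,280),(613,40)),((267,232),(632,54)),((192,42),(571,111)),((211,42),(560,113))):
    p,err=tri(('w9',*w(*a)),('s9',*s(*b))); print(F.inv().apply(p-e),err)
"
```

```text
[-0.0131 -0.0322 -0.0712] 0.0014161236026947555
[ 0.0121 -0.0316 -0.0708] 0.0026062062845713854
[-0.0106  0.0301 -0.0721] 0.005067249871508302
[ 0.0148  0.0293 -0.0755] 0.003600434620973633
[ 0.0785  0.0346 -0.0566] 0.08618766634467921
[ 0.0791  0.0419 -0.0532] 0.0834753261073084
```

The handle tips average 72.4 mm above the edge, against 72 mm expected when home. It is centred within 2 mm. Handing in.

```bash
python3 -c "
from workcell import bot
print(bot.hand_in())"
```

```text
the job is handed in; nothing more can be done
None
```

I clipped the larger clamp over the middle of the glass's top edge and handed the job in. Images showed it square, within 2 mm of centre and fully home; the hand-in gave no verdict.

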